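# Build the sieve column on the shaker

## Task

Get the sieve shaker ready for the next sediment sample: stack the column on the shaker's collar with the receiving pan at the bottom, then the fine sieve, the medium sieve, the coarse sieve, and the lid on top. Each part must sit fully home and level in the one below, and the little sample vials standing among the parts must be left standing where they are.

Things in the scene. Friction and masses are not known exactly. Their poses are not given: they have to be found in the camera images.
- pan_center (a point): round bright steel receiving pan, the shallowest dish, 56 mm outside diameter (wall 3 mm, inside 50 mm), 24 mm tall overall, open at the top. It stands on a smaller tapered foot 6 mm high (42 mm across at the very bottom, 46 mm at its top); above the foot the 56 mm wall begins with a flat shoulder. Its floor, 9 mm above its underside, is plain bright steel without holes. 80 g. Origin: on its axis half-way up, 12 mm above its underside; z up
- fine_sieve_center (a point): round bright steel sieve, the FINE one, 56 mm outside diameter (wall 3 mm, inside 50 mm), 32 mm tall overall, open at the top. It stands on a smaller tapered foot 6 mm high (42 mm across at the very bottom, 46 mm at its top); above the foot the 56 mm wall begins with a flat shoulder. Its floor, 9 mm above its underside, is a dark fine woven screen. 90 g. Origin: on its axis half-way up, 16 mm above its underside; z up
- medium_sieve_center (a point): round bright steel sieve, the MEDIUM one, 56 mm outside diameter (wall 3 mm, inside 50 mm), 40 mm tall overall, open at the top. It stands on a smaller tapered foot 6 mm high (42 mm across at the very bottom, 46 mm at its top); above the foot the 56 mm wall begins with a flat shoulder. Its floor, 9 mm above its underside, is a plate with nineteen 6 mm holes. 100 g. Origin: on its axis half-way up, 20 mm above its underside; z up
- coarse_sieve_center (a point): round bright steel sieve, the COARSE one, 56 mm outside diameter (wall 3 mm, inside 50 mm), 48 mm tall overall, open at the top. It stands on a smaller tapered foot 6 mm high (42 mm across at the very bottom, 46 mm at its top); above the foot the 56 mm wall begins with a flat shoulder. Its floor, 9 mm above its underside, is a plate with four large 16 mm holes. 110 g. Origin: on its axis half-way up, 24 mm above its underside; z up
- lid_center (a point): steel lid: a 56 mm disc 6 mm thick above the same tapered foot (6 mm high, 42 to 46 mm across), with an upright black knob 20 mm across in the middle. 38 mm tall overall: foot 0 to 6 mm, disc 6 to 12 mm, knob 12 to 38 mm above its underside. 70 g. Origin: on its axis half-way up, 19 mm above its underside (in the knob); z up
- shaker_seat (a point): the sieve shaker (fixed, stands on the bench, switched off): a low round grey base 140 mm across and 46 mm high with a small white control box on its front, and on top, in the middle, an upright open metal collar, 56 mm outside, 50 mm inside, 14 mm tall, into which the pan's foot drops. Origin: centre of the collar's top rim, 60 mm above the bench; z up. Each part seats with its 6 mm foot inside the rim below (2 mm play all round) and its shoulder resting on that rim
- balance: small white bench balance (fixed, not used): 150 x 130 mm, 34 mm high, with a 100 mm round steel pan at 45 mm height. Origin: centre of its underside; z up
- vial0_center (a point): small capped amber glass sample vial, 24 mm across, 50 mm tall, standing loose among the sieve parts; to be left alone. Origin: on its axis half-way up, 25 mm above its underside
- vial1_center (a point): small capped amber glass sample vial, 24 mm across, 50 mm tall, standing loose among the sieve parts; to be left alone. Origin: on its axis half-way up, 25 mm above its underside
- vial2_center (a point): small capped amber glass sample vial, 24 mm across, 50 mm tall, standing loose among the sieve parts; to be left alone. Origin: on its axis half-way up, 25 mm above its underside

How it is judged (in metres and radians):
At the end, for the whole second after the job is handed in: From the collar up: pan, fine, medium, coarse sieve, lid; each axis within 4 mm of the one below (pan: of the collar), height within 3 mm of fully seated, tilt under 0.06 rad, at rest (under 0.02 m/s). The three vials upright within 0.2 rad (horizontal distance between pan_center and shaker_seat below 0.004 m and z of pan_center in the frame of shaker_seat between 0.003 and 0.009 m and angle between each of pan_center, fine_sieve_center, medium_sieve_center, coarse_sieve_center, lid_center's own z axis and vertical below 0.06 rad and linear speed of each of pan, fine_sieve, medium_sieve, coarse_sieve, lid below 0.02 m/s and horizontal distance between fine_sieve_center and pan_center below 0.004 m and z of fine_sieve_center in the frame of shaker_seat between 0.025 and 0.031 m and horizontal distance between medium_sieve_center and fine_sieve_center below 0.004 m and z of medium_sieve_center in the frame of shaker_seat between 0.055 and 0.061 m and horizontal distance between coarse_sieve_center and medium_sieve_center below 0.004 m and z of coarse_sieve_center in the frame of shaker_seat between 0.093 and 0.099 m and horizontal distance between lid_center and coarse_sieve_center below 0.004 m and z of lid_center in the frame of shaker_seat between 0.13 and 0.136 m and angle between each of vial0_center, vial1_center, vial2_center's own z axis and vertical below 0.2 rad); the robot touches nothing.
It fails at once if a sample vial is pushed more than 20 mm from its place or knocked over (distance of any of vial0_center, vial1_center, vial2_center from where it was at the start of the episode above 0.02 m or angle between any of vial0_center, vial1_center, vial2_center's own z axis and vertical above 0.5 rad).
It also fails if it takes over 131 s, if anything falls off the work surface, if the arm or the gripper's body presses on something with over 40 N, if the wrist force passes 120 N, or if a joint passes its speed limit or range.

## Robot

A 6-joint arm with a two-finger parallel gripper is mounted at the origin on the work surface. World frame = base frame: x ahead of the robot, y to its left, z up, the work surface at z = 0. Lengths are in m, angles in degrees, forces in N, time in s.
With the tool pointing down it reaches from about 0.4 to 0.825 m from the base axis. Payload 7 kg.
Tool frame: the origin (TCP) lies at the very end of the fingers, on their centre line; the grasp point (between the pads) lies r.pinch_z behind it (r.pinch_z is the distance from the TCP to the grasp point, in m); z points along the fingers, y is the direction in which the jaws open and shut (so a half turn about z gives the same grasp; the last joint's range is limited). The gripper opens to 88 mm and grips with 3 to 60 N. Pads are 19 mm wide; open, the fingers measure 130 mm over their backs; the gripper's body (78 mm by 193 mm) begins 47 mm behind the grasp point.
Start: joints at [85.147, 20.546, 0.682, 0, -70.136, -16.507], TCP at [0.246, 0.629, 0.227] pointing down, gripper open.
Joint ranges: [-176.03, 176.03], [-82.01, 121.73], [-58.28, 71.71], [-173.87, 95.51], [-174.79, -0.11], [-173.66, 173.66]. Speed limits (degrees/s): [136.94, 136.94, 172.46, 180, 180, 180].

## Interface

Orientations are given as [roll, pitch, yaw] about the fixed x, y, z axes, in that order (R = Rz(yaw) Ry(pitch) Rx(roll)).
In Python, from plant import r gives the robot as it stands. The module is installed in compiled form; this text tells all that it offers.
- The arm moves only by the tool servo_tool, never from a script. Its argument "steps" is a list of rows, each a list of 5 numbers: the finger opening in cm, from 0 to 8.76, then the shift along the tool's x, y, z in cm, then the turn about the tool's z in degrees. In form: [[fingers, x, y, z, spin], ...]. A call has 1 to 8 rows; each row shifts and turns the commanded pose from where the row before left it, along the tool's axes as they then stand; what a row does not reach is not made up. A row lasts 1/8 s, in which the tool goes at most 62.5 mm and 10.7 degrees, less where a joint would pass 70% of its speed; a pose out of reach is approached as far as the arm can. A call with a gripper value outside its range is refused whole. The fingers move at their own pace and stop on an object; "squeeze" is the grip in N (left out, the last holds). Time passes only in rows, so rows that do not move let the fingers close. It gives the time, the measured TCP pose, the force and the opening at its end, in the units of the state.
- r.get_state(): the state, without advancing time (a new reading comes with each control period).
- r.capture(name): name is "scene" or "top"; returns the picture (420x560x3 uint8, red, green, blue); there is no depth.
- r.calibration(name): a dict with "K" (3x3 intrinsics, pixels), "rvec" (rotation vector, rad) and "tvec" (3), from world to camera coordinates, as OpenCV has them. Camera axes: x right, y down, z forward; pixel columns grow to the right and rows downward; lengths in m; the calibration is good to about 2 mm. A picture is of the moment at which its call begins. calibration takes no time and is no camera call.
- r.close_job(): hands the job in, once; it reports no verdict.
The state is a dict: "time_s": time; "joints": joint angles; "qd": joint speeds; "joint_torque": joint torques, N m; "tcp_pos": TCP position; "eef_rot": TCP orientation; "contact_force": force on the tool from outside, world axes, zero at the start; "moment": the same for the moment, N m; "gripper_width": finger opening in m.
Only numpy, scipy, OpenCV 4.12 (cv2) and the standard library are available. Lean on these libraries where they do the work, as an engineer would, in place of code of your own. Each camera call takes 0.05 s, during which the arm holds its last target.

## Working session

There is one attempt and no reset: what is moved stays moved. The work goes in short steps, Python scripts to look and compute and a tool call to move; the robot and the scene stay as the last step left them, time stands still between calls to the robot, and variables do not carry over. Pictures are saved under pics/ and viewed, and the job is handed in when it is done.

Besides the shell and the picture viewer there is one more tool, called after "Call:" as name([rows], argument=value, ...), one row to a line, values as JSON. servo_tool: Moves the arm, as the interface text tells. Its arguments: {"type":"object","properties":{"steps":{"type":"array","items":{"type":"array","items":{"type":"number"}}},"squeeze":{"type":"number"}},"required":["steps"]}

```bash
mkdir -p pics
python3 - <<'E'
from plant import r
import cv2
s=r.get_state();print(s, r.pinch_z)
for n in("scene","top"):
    im=r.capture(n);cv2.imwrite(f"pics/{n}0.png",im[:,:,::-1]);print(n,r.calibration(n))
E
```

```text
{'time_s': 0.0, 'joints': array([ 8.51488871e+01,  2.05909139e+01,  6.33679975e-01, -1.97467466e-02,
       -7.01354263e+01, -1.65073852e+01]), 'qd': array([-0.0073701 ,  0.02081872,  0.06503644, -0.0892451 ,  0.03006013,
       -0.08517641]), 'joint_torque': array([-1.60184412e-03, -5.82725644e+01,  2.93060732e+01,  6.99739739e+00,
        6.95276249e-03, -1.65095321e-04]), 'tcp_pos': array([0.24568053, 0.62817827, 0.22562903]), 'eef_rot': array([ 1.79905884e+02, -8.53278232e-03, -2.13652160e+01]), 'contact_force': array([ 0.38577399, -0.33501748, -0.11159615]), 'moment': array([0.07641817, 0.00960195, 0.01738598]), 'gripper_width': 0.0875449698290684} 0.0188
scene {'K': array([[410.69080302,   0.        , 277.8214863 ],
       [  0.        , 410.69080302, 210.41997449],
       [  0.        ,   0.        ,   1.        ]]), 'rvec': array([ 2.05070286,  1.23251857, -0.52774734]), 'tvec': array([-0.24665959, -0.26840343,  1.26310339])}
top {'K': array([[384.58814392,   0.        , 279.76077948],
       [  0.        , 384.58814392, 209.63104218],
       [  0.        ,   0.        ,   1.        ]]), 'rvec': array([ 2.12747994, -2.15834576,  0.08150635]), 'tvec': array([0.02086965, 0.53770353, 0.78719558])}
```

View pics/scene0.png

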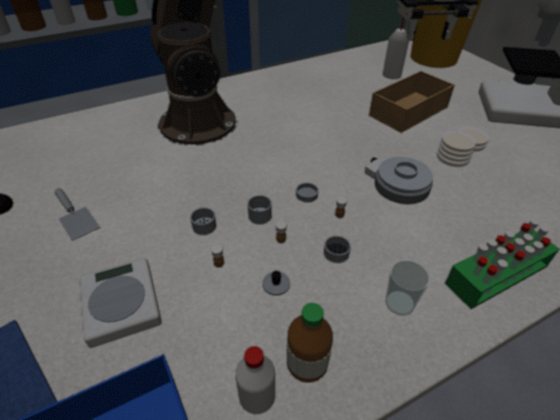

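View pics/top0.png

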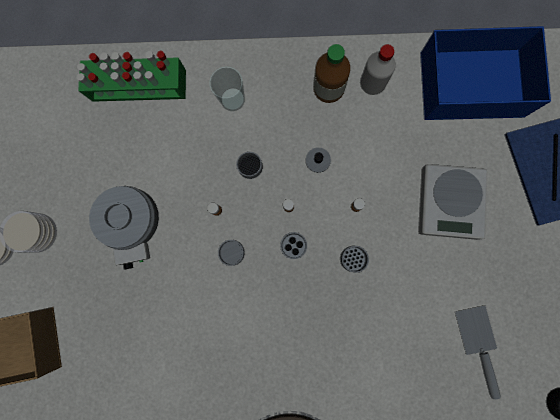

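```bash
cat > h.py <<'E'
import numpy as np,cv2
from plant import r
def cam(n):
    c=r.calibration(n);R=cv2.Rodrigues(c['rvec'])[0];return c['K'],R,np.array(c['tvec']),c
def proj(n,p):
    K,R,t,c=cam(n);return cv2.projectPoints(np.array(p,float).reshape(-1,1,3),c['rvec'],c['tvec'],K,None)[0].reshape(-1,2)
def ray(n,uv,z):
    K,R,t,_=cam(n);C=-R.T@t;d=R.T@np.linalg.inv(K)@np.array([uv[0],uv[1],1.]);return C+d*(z-C[2])/d[2]
def circ(n,c,rad,N=72):
    a=np.linspace(0,2*np.pi,N,endpoint=False)
    return proj(n,np.c_[c[0]+rad*np.cos(a),c[1]+rad*np.sin(a),np.full(N,c[2])])
def crop(im,u,v,w,s):
    u,v=int(u),int(v);return cv2.resize(im[max(v-w,0):v+w,max(u-w,0):u+w],None,fx=s,fy=s,interpolation=cv2.INTER_CUBIC)
E
python3 - <<'E'
from h import *
K,R,t,_=cam('top');print(-R.T@t,R[2]);print(proj('top',[[.246,.629,.227],[0,0,0],[.5,0,0]]),proj('scene',[[.246,.629,.227],[0,0,0]]))
K,R,t,_=cam('scene');print(-R.T@t)
ob={'pan':((231,245),(307,187),.024),'fine':((250,158),(338,243),.032),'med':((354,252),(204,214),.04),'coarse':((294,238),(260,202),.048),'knob':((319,157),(277,275),.038),'v0':((213,208),(341,203),.05),'v1':((288,204),(281,228),.05),'v2':((358,204),(218,251),.05),'collar':((119,215),(405,168),.06),'bal':((458,192),(117,298),.045)}
for k,(a,b,z) in ob.items(): print(k,ray('top',a,z).round(4),ray('scene',b,z).round(4))
im=cv2.imread('pics/top0.png')
cv2.imwrite('pics/c1.png',cv2.resize(im[130:280,180:380],None,fx=4,fy=4,interpolation=cv2.INTER_CUBIC))
cv2.imwrite('pics/c2.png',cv2.resize(im[165:275,80:170],None,fx=5,fy=5,interpolation=cv2.INTER_CUBIC))
E
```

```text
[ 0.44323594 -0.01863342  0.84405699] [ 0.11568846  0.03878952 -0.99252786]
[[-107.93531037  383.36712417]
 [ 289.95674863  472.32865978]
 [ 286.51579889  228.33494936]] [[427.54178631  38.92995802]
 [197.62153933 123.15014366]]
[ 1.0874105  -0.30064716  0.67487867]
pan [0.4645 0.1186 0.024 ] [0.442  0.1251 0.024 ]
fine [0.6516 0.0763 0.032 ] [0.6365 0.0837 0.032 ]
med [ 0.4464 -0.1395  0.04  ] [ 0.4303 -0.1358  0.04  ]
coarse [ 0.4766 -0.0162  0.048 ] [ 0.461  -0.0118  0.048 ]
knob [ 0.649  -0.0724  0.038 ] [ 0.6545 -0.0709  0.038 ]
v0 [0.5416 0.1524 0.05  ] [0.5516 0.1471 0.05  ]
v1 [ 0.5473 -0.0049  0.05  ] [ 0.5572 -0.0096  0.05  ]
v2 [ 0.5448 -0.1495  0.05  ] [ 0.5544 -0.1514  0.05  ]
collar [0.529  0.3478 0.06  ] [0.5282 0.3502 0.06  ]
bal [ 0.5669 -0.3562  0.045 ] [ 0.569  -0.3548  0.045 ]
```

View pics/c1.png

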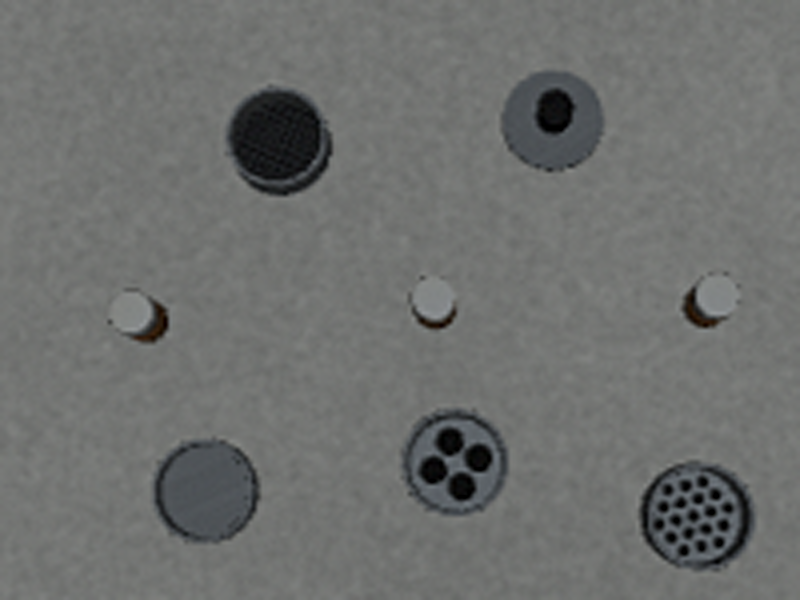

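View pics/c2.png

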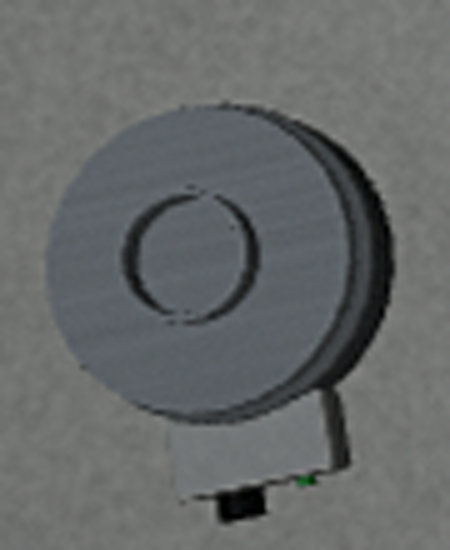

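```bash
cat > fit.py <<'E'
from h import *
from scipy.optimize import minimize
from scipy.spatial import ConvexHull
def hull(n,c,parts):
    pts=np.vstack([circ(n,(c[0],c[1],z),rad,120) for z,rad in parts])
    return cv2.convexHull(pts.astype(np.float32)).reshape(-1,2)
def dens(poly,step=.25):
    P=np.vstack([poly,poly[:1]]);d=np.r_[0,np.cumsum(np.linalg.norm(np.diff(P,axis=0),axis=1))]
    s=np.arange(0,d[-1],step);return np.c_[np.interp(s,d,P[:,0]),np.interp(s,d,P[:,1])]
# appearance: mean inside ring vs outside ring of silhouette in chroma+intensity
def fit(n,im,c0,parts,rng=.012,bgdist=None):
    # bg distance map
    best=None
    def cost(c):
        poly=hull(n,c,parts);m=poly.mean(0)
        p=dens(poly);q=(p-m)/np.linalg.norm(p-m,axis=1)[:,None]
        a=cv2.remap(bgdist,(p-q*.8).astype(np.float32)[:,None,0],(p-q*.8).astype(np.float32)[:,None,1],cv2.INTER_LINEAR)
        b=cv2.remap(bgdist,(p+q*.8).astype(np.float32)[:,None,0],(p+q*.8).astype(np.float32)[:,None,1],cv2.INTER_LINEAR)
        return -(a-b).mean()
    g=np.linspace(-rng,rng,13)
    C=min(((cost((c0[0]+i,c0[1]+j)),c0[0]+i,c0[1]+j) for i in g for j in g))
    s=minimize(cost,C[1:],method='Nelder-Mead',options=dict(initial_simplex=[C[1:],(C[1]+.002,C[2]),(C[1],C[2]+.002)],xatol=1e-5))
    return s.x,s.fun
def bgmap(im):
    L=cv2.cvtColor(im,cv2.COLOR_BGR2LAB).astype(np.float32)
    bl=cv2.GaussianBlur(L,(0,0),.7)
    med=np.dstack([cv2.medianBlur(np.ascontiguousarray(L[:,:,k].astype(np.uint8)),101) for k in range(3)]).astype(np.float32)
    d=bl-med;return np.minimum(np.sqrt((d[:,:,0]*.6)**2+(3*d[:,:,1])**2+(3*d[:,:,2])**2),25)
F=[(0,.021),(.006,.023)]
OB={'pan':((.4645,.1186),F+[(.006,.028),(.024,.028)]),'fine':((.65,.077),F+[(.006,.028),(.032,.028)]),'med':((.4464,-.1395),F+[(.006,.028),(.04,.028)]),
'coarse':((.4766,-.0162),F+[(.006,.028),(.048,.028)]),'lid':((.649,-.072),[(.006,.028),(.012,.028)]),
'v0':((.546,.15),[(.0,.012),(.05,.012)]),'v1':((.551,-.007),[(0,.012),(.05,.012)]),'v2':((.549,-.15),[(0,.012),(.05,.012)])}
E
python3 - <<'E'
from fit import *
for n in('top','scene'):
    im=cv2.imread(f'pics/{n}0.png');b=bgmap(im)
    big=cv2.resize(im,None,fx=4,fy=4,interpolation=cv2.INTER_CUBIC)
    for k,(c,p) in OB.items():
        x,f=fit(n,im,c,p,bgdist=b);print(n,k,x.round(4),round(f,2))
        cv2.polylines(big,[((hull(n,x,p)+.5)*4-.5).round().astype(int)],True,(0,255,255),1)
    if n=='top': cv2.imwrite('pics/f_top.png',big[520:1120,740:1540])
    else: cv2.imwrite('pics/f_sc.png',big[680:1200,700:1500])
E
```

```text
top pan [0.4489 0.1194] -18.87
top fine [0.6388 0.079 ] -19.34
top med [ 0.4327 -0.1402] -19.22Traceback (most recent call last):
  File "<stdin>", line 6, in <module>
  File "fit.py", line 21, in fit
    C=min(((cost((c0[0]+i,c0[1]+j)),c0[0]+i,c0[1]+j) for i in g for j in g))
  File "fit.py", line 21, in <genexpr>
    C=min(((cost((c0[0]+i,c0[1]+j)),c0[0]+i,c0[1]+j) for i in g for j in g))
            ~~~~^^^^^^^^^^^^^^^^^^^
  File "fit.py", line 15, in cost
    poly=hull(n,c,parts);m=poly.mean(0)
  File "fit.py", line 5, in hull
    pts=np.vstack([circ(n,(c[0],c[1],z),rad,120) for z,rad in parts])
                   ~~~~^^^^^^^^^^^^^^^^^^^^^^^^^
  File "h.py", line 11, in circ
    return proj(n,np.c_[c[0]+rad*np.cos(a),c[1]+rad*np.sin(a),np.full(N,c[2])])
  File "h.py", line 6, in proj
    K,R,t,c=cam(n);return cv2.projectPoints(np.array(p,float).reshape(-1,1,3),c['rvec'],c['tvec'],K,None)[0].reshape(-1,2)
            ~~~^^^
  File "h.py", line 4, in cam
    c=r.calibration(n);R=cv2.Rodrigues(c['rvec'])[0];return c['K'],R,np.array(c['tvec']),c
ValueError: time passes only in moves, steps and waits
```

```bash
python3 - <<'E'
from plant import r
import pickle
pickle.dump({n:r.calibration(n) for n in('top','scene')},open('cal.pkl','wb'))
print(r.get_state()['time_s'])
E
sed -i 's/^from plant import r/import pickle\nCAL=pickle.load(open("cal.pkl","rb"))/; s/c=r.calibration(n)/c=CAL[n]/' h.py
cat > run.py <<'E'
from fit import *
import sys
i=sys.argv[1]
for n in('top','scene'):
    im=cv2.imread(f'pics/{n}{i}.png');b=bgmap(im)
    big=cv2.resize(im,None,fx=4,fy=4,interpolation=cv2.INTER_CUBIC)
    for k,(c,p) in OB.items():
        x,f=fit(n,im,c,p,rng=.02,bgdist=b);print(n,k,x.round(4),round(f,2))
        cv2.polylines(big,[((hull(n,x,p)+.5)*4-.5).round().astype(int)],True,(0,255,255),1)
    if n=='top': cv2.imwrite('pics/f_top.png',big[520:1120,740:1540])
    else: cv2.imwrite('pics/f_sc.png',big[680:1200,700:1500])
E
python3 run.py 0
```

```text
0.1
top pan [0.4489 0.1194] -18.87
top fine [0.6388 0.0791] -19.33
top med [ 0.4328 -0.1403] -19.22
top coarse [ 0.4619 -0.0144] -18.15
top lid [ 0.65   -0.0712] -17.48
top v0 [0.5422 0.1538] -9.75
top v1 [ 0.5461 -0.0046] -10.94
top v2 [ 0.5456 -0.1512] -10.91
scene pan [0.4496 0.1199] -17.19
scene fine [0.6402 0.079 ] -16.79
scene med [ 0.4333 -0.1411] -16.35
scene coarse [ 0.4626 -0.0148] -16.29
scene lid [ 0.6514 -0.0718] -14.26
scene v0 [0.5422 0.1545] -11.1
scene v1 [ 0.5466 -0.0043] -10.81
scene v2 [ 0.5447 -0.1511] -11.1
```

View pics/f_top.png

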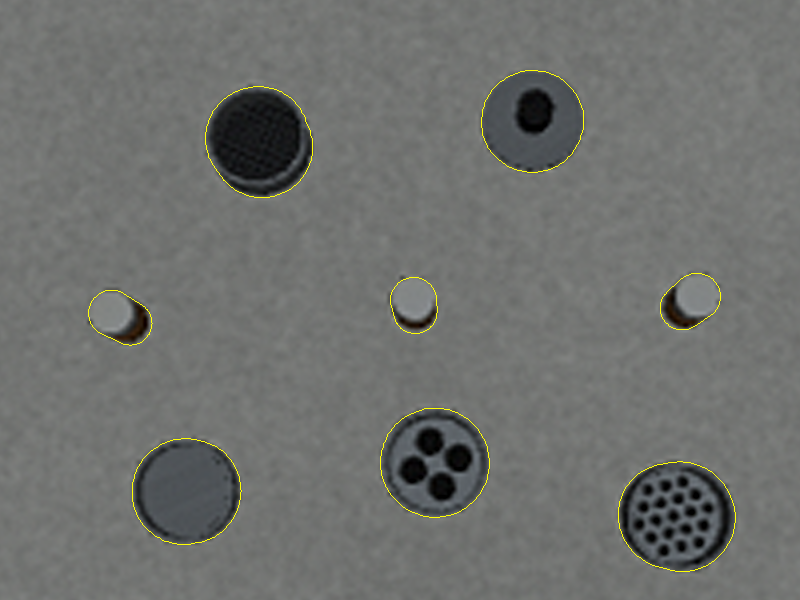

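View pics/f_sc.png

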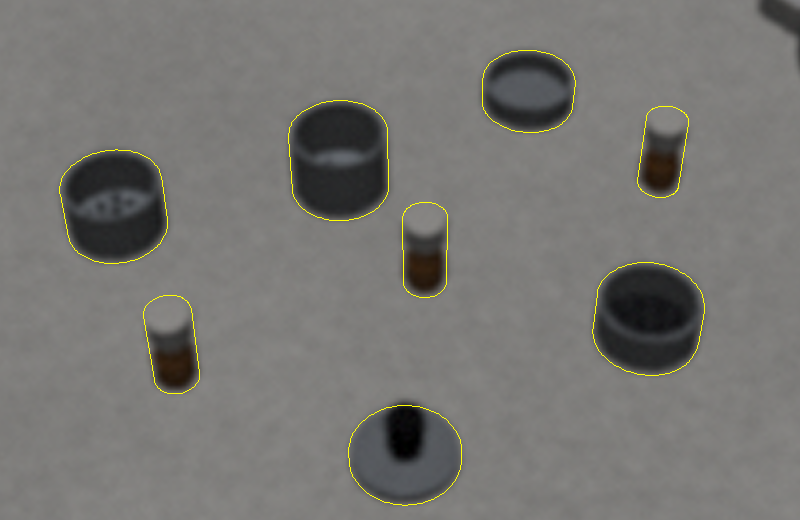

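Run:
```python
from fit import *
for n,w in(('top',(165,275,80,170)),('scene',(135,215,360,450))):
    im=cv2.imread(f'pics/{n}0.png');b=bgmap(im)
    big=cv2.resize(im,None,fx=6,fy=6,interpolation=cv2.INTER_CUBIC)
    p=[(0,.07),(.046,.07)]
    x,f=fit(n,im,(.528,.349),p,rng=.015,bgdist=b);print(n,x.round(4),f)
    cv2.polylines(big,[((hull(n,x,p)+.5)*6-.5).round().astype(int)],True,(0,255,255),1)
    for z,rd in((.06,.028),(.06,.025),(.046,.028)):
        cv2.polylines(big,[((circ(n,(*x,z),rd)+.5)*6-.5).round().astype(int)],True,(0,0,255),1)
    a=[6*k for k in w];cv2.imwrite(f'pics/shk_{n}.png',big[a[0]:a[1],a[2]:a[3]][:600])
```

```text
top [0.5286 0.3549] -8.773870468139648
scene [0.528  0.3547] -10.764236450195312
```

View pics/shk_top.png

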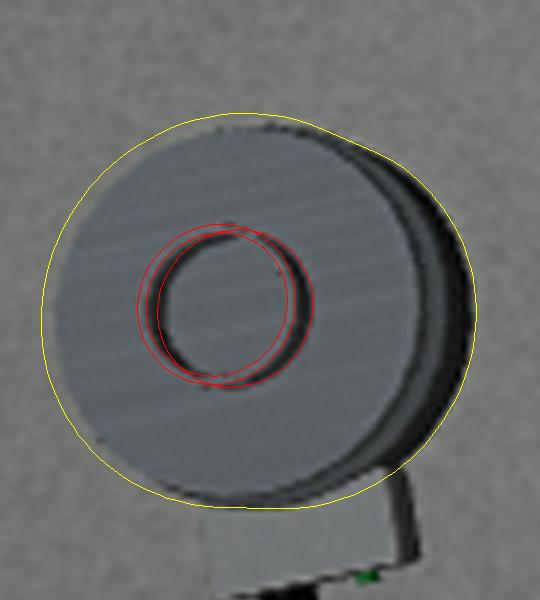

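View pics/shk_scene.png

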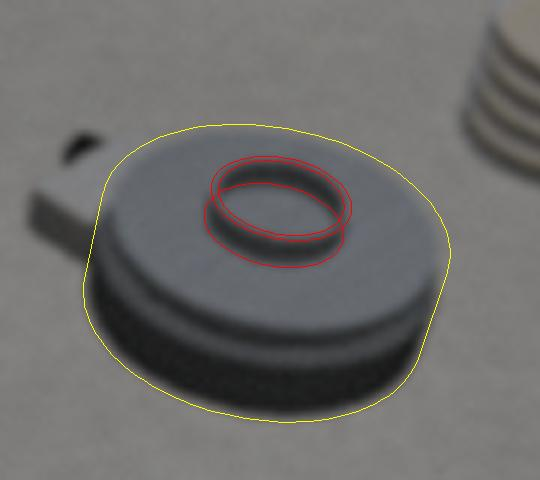

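```bash
cat > collar.py <<'E'
from fit import *
def fitcol(n,im,c0,rng=.012,ztop=.06,zbot=.046):
    g=cv2.GaussianBlur(cv2.cvtColor(im,cv2.COLOR_BGR2GRAY),(0,0),.6).astype(np.float32)
    K,R,t,_=cam(n);C=-R.T@t
    th=np.radians(np.linspace(-55,55,60))
    def S(c,z,rad,a):
        p=proj(n,np.c_[c[0]+rad*np.cos(a),c[1]+rad*np.sin(a),np.full(len(a),z)]).astype(np.float32)
        return cv2.remap(g,p[:,None,0],p[:,None,1],cv2.INTER_LINEAR).mean()
    def cost(c):
        far=np.arctan2(c[1]-C[1],c[0]-C[0])
        d=.0015
        f=S(c,ztop,.025+d,far+th)-S(c,ztop,.025-d,far+th)
        f+=S(c,ztop,.028-d,far+np.pi+th)-S(c,ztop,.028+d,far+np.pi+th)
        if zbot: f+=S(c,zbot,.028+d,far+np.pi+th)-S(c,zbot,.028-d,far+np.pi+th)
        return -f
    G=np.linspace(-rng,rng,17)
    b=min((cost((c0[0]+i,c0[1]+j)),c0[0]+i,c0[1]+j) for i in G for j in G)
    s=minimize(cost,b[1:],method='Nelder-Mead',options=dict(initial_simplex=[b[1:],(b[1]+.002,b[2]),(b[1],b[2]+.002)],xatol=1e-5))
    return s.x,s.fun
E
python3 - <<'E'
from collar import *
for n,w in(('top',(165,275,80,170)),('scene',(135,215,360,450))):
    im=cv2.imread(f'pics/{n}0.png')
    big=cv2.resize(im,None,fx=6,fy=6,interpolation=cv2.INTER_CUBIC)
    x,f=fitcol(n,im,(.528,.352));print(n,x.round(4),f)
    for z,rd in((.06,.028),(.06,.025),(.046,.028)):
        cv2.polylines(big,[((circ(n,(*x,z),rd)+.5)*6-.5).round().astype(int)],True,(0,0,255),1)
    cv2.polylines(big,[((circ(n,(*x,0),.07)+.5)*6-.5).round().astype(int)],True,(0,255,255),1)
    a=[6*k for k in w];cv2.imwrite(f'pics/shk_{n}.png',big[a[0]:a[1],a[2]:a[3]][:600])
a=cv2.imread('pics/shk_top.png')[:480];b=cv2.imread('pics/shk_scene.png')[:480]
cv2.imwrite('pics/shk2.png',cv2.resize(np.hstack([a,b]),None,fx=.74,fy=.74))
E
```

```text
top [0.5278 0.3549] -114.02317810058594
scene [0.5278 0.3548] -48.100196838378906
```

View pics/shk2.png

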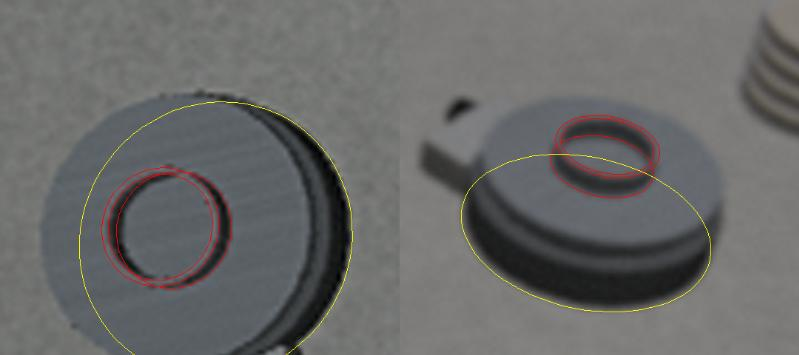

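Call:
servo_tool([
  [8,0,0,0,-10.7],
  [8,0,0,0,-10.7],
  [8,1.8,4.6,0,0],
  [8,1.8,4.6,0,0],
  [8,1.8,4.6,0,0],
  [8,1.8,4.6,0,0],
  [8,1.8,4.6,0,0],
  [8,1.8,4.6,0,0],
], squeeze=20)

```text
time_s: 1.1
tcp_pos: [0.3543, 0.351, 0.2264]
eef_rot: [180.0, 0.0, 0.1]
contact_force: [2.0, 0.2, 0.9]
gripper_width: 0.0801
```

Call:
servo_tool([
  [8,1.9,4.63,1,0],
  [8,1.9,4.63,1,0],
  [8,1.9,4.63,1,0],
  [8,1.9,4.63,1,0],
  [8,1.9,4.63,1,0],
  [8,0,0,0,0],
])

```text
time_s: 1.85
tcp_pos: [0.449, 0.1182, 0.1755]
eef_rot: [179.9, 0.1, -0.2]
contact_force: [-0.4, -0.2, -0.5]
gripper_width: 0.08
```

```bash
python3 - <<'E'
from plant import r
import cv2
print(r.get_state())
for n in("scene","top"):
    im=r.capture(n);cv2.imwrite(f"pics/{n}1.png",im[:,:,::-1])
E
python3 - <<'E'
from h import *
a=cv2.imread('pics/scene1.png')[100:250,200:400]; b=cv2.imread('pics/top1.png')[170:320,150:350]
cv2.imwrite('pics/m1.png',cv2.resize(np.vstack([a,b]),None,fx=2,fy=2))
E
```

```text
{'time_s': 1.85, 'joints': array([ 3.91332405e+01,  2.94993293e+00, -2.91075961e+01, -1.44089031e-02,
       -5.80866469e+01,  5.06594199e+01]), 'qd': array([ 3.35592606, -0.55841109,  1.11694246,  0.19215622, -0.25719934,
       -2.91999889]), 'joint_torque': array([ -1.34609375, -30.50392628,  26.15258038,   6.28099725,
         0.15539913,   0.71258347]), 'tcp_pos': array([0.44902779, 0.118185  , 0.17545694]), 'eef_rot': array([ 1.79918047e+02,  1.19246365e-01, -2.15057379e-01]), 'contact_force': array([-0.43267793, -0.21565493, -0.51466083]), 'moment': array([ 0.03180691, -0.02525268,  0.02923724]), 'gripper_width': 0.07998931949225804}
```

View pics/m1.png

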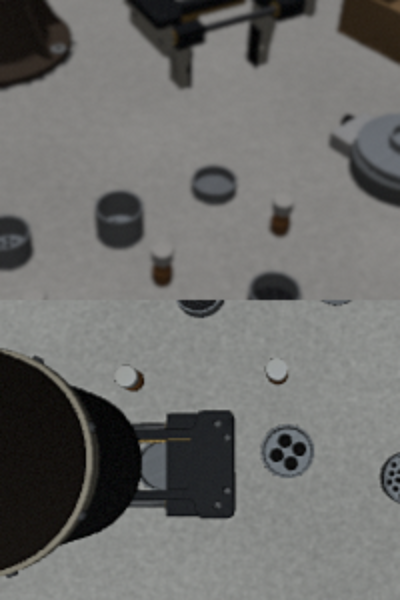

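Call:
servo_tool([
  [8,0,0,4,0],
  [8,0,0,4,0],
  [8,0,0,4,0],
  [8,0,0,2,0],
  [8,0,0,1.5,0],
  [8,0,0,1,0],
  [8,0,0,0.3,0],
  [8,0,0,0,0],
])

```text
time_s: 2.95
tcp_pos: [0.4493, 0.1217, 0.0088]
eef_rot: [-180.0, -0.0, 0.1]
contact_force: [0.7, -0.7, 0.4]
gripper_width: 0.0801
```

Call:
servo_tool([
  [8,0,0.15,0.1,0],
  [5,0,0,0,0],
  [5,0,0,0,0],
  [5,0,0,0,0],
  [5,0,0,0,0],
  [5,0,0,0,0],
], squeeze=15)

```text
time_s: 3.7
tcp_pos: [0.4493, 0.1198, 0.0077]
eef_rot: [180.0, -0.0, 0.0]
contact_force: [-0.2, -0.4, 2.3]
gripper_width: 0.0559
```

Call:
servo_tool([
  [5,0,0,-1,0],
  [5,0,0,-3,0],
  [5,0,0,-4,0],
  [5,0,0,-4,0],
  [5,1.5,-4.5,0,0],
  [5,1.6,-4.7,0,0],
  [5,1.6,-4.8,0,0],
  [5,1.6,-4.8,0,0],
])

```text
time_s: 4.7
tcp_pos: [0.5123, 0.3092, 0.1282]
eef_rot: [-180.0, -0.0, 0.0]
contact_force: [0.5, 0.2, -0.4]
gripper_width: 0.0561
```

Call:
servo_tool([
  [5,1.5,-4.6,0,0],
  [5,0,0,0,0],
  [5,0,0,2,0],
  [5,0,0,1,0],
  [5,0,0,0,0],
])

```text
time_s: 5.32
tcp_pos: [0.5265, 0.3529, 0.0971]
eef_rot: [179.9, 0.1, 0.0]
contact_force: [-0.5, 0.6, -0.6]
gripper_width: 0.0561
```

```bash
cat > snap.py <<'E'
from plant import r
import cv2,sys
i=sys.argv[1]
for n in("scene","top"):
    cv2.imwrite(f"pics/{n}{i}.png",r.capture(n)[:,:,::-1])
s=r.get_state();print(s['time_s'],s['tcp_pos'].round(4),s['eef_rot'].round(2),s['contact_force'].round(1),s['gripper_width'])
a=cv2.resize(cv2.imread(f'pics/scene{i}.png')[60:230,310:500],None,fx=3.1,fy=3.1,interpolation=cv2.INTER_CUBIC)
cv2.imwrite(f'pics/s{i}.png',a)
E
python3 snap.py 2
```

```text
5.425 [0.5273 0.3536 0.0982] [-1.7999e+02 -3.0000e-02  3.0000e-02] [ 0.6 -0.4 -1.1] 0.05591693333640865
```

View pics/s2.png

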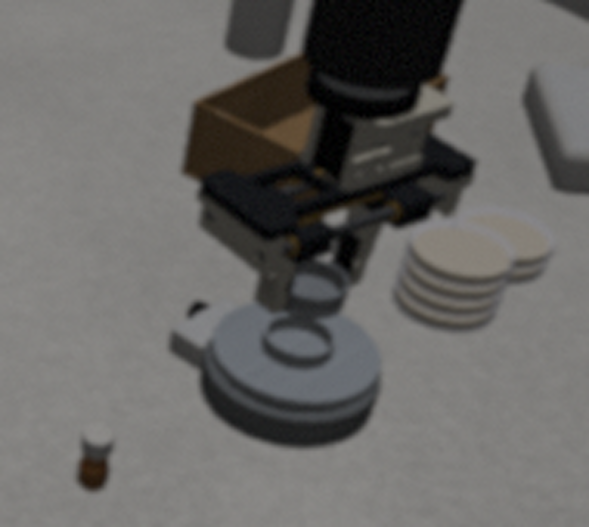

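Call:
servo_tool([
  [5,0.05,-0.13,1.5,0],
  [5,0,0,1,0],
  [5,0,0,0.5,0],
  [5,0,0,0.3,0],
  [5,0,0,0.2,0],
  [5,0,0,0,0],
])

```text
time_s: 6.18
tcp_pos: [0.5276, 0.3552, 0.0626]
eef_rot: [-180.0, -0.0, 0.0]
contact_force: [0.5, 0.6, -0.8]
gripper_width: 0.056
```

Call:
servo_tool([
  [5,0,0,0.1,0],
  [5,0,0,0,0],
  [6.8,0,0,0,0],
  [8,0,0,0,0],
  [8,0,0,-1.5,0],
  [8,0,0,-4,0],
  [8,0,0,-4,0],
  [8,0,0,-3,0],
])

```text
time_s: 7.18
tcp_pos: [0.5281, 0.3554, 0.1899]
eef_rot: [-179.9, -0.1, 0.1]
contact_force: [-0.4, 0.5, 0.6]
gripper_width: 0.0798
```

Call:
servo_tool([
  [8,2,4.8,0,0],
  [8,2,4.8,0,0],
  [8,2,4.8,0,0],
  [8,2,4.8,0,0],
  [8,2,4.8,0,0],
  [8,1.2,3.6,0,0],
  [8,0,0,0,0],
])

```text
time_s: 8.05
tcp_pos: [0.6404, 0.0765, 0.1876]
eef_rot: [180.0, -0.0, -0.1]
contact_force: [0.2, 0.9, 0.3]
gripper_width: 0.0802
```

```bash
python3 snap.py 3
python3 - <<'E'
from collar import *
for n,w in(('top',(165,275,80,170)),('scene',(135,215,360,450))):
    im=cv2.imread(f'pics/{n}3.png')
    big=cv2.resize(im,None,fx=6,fy=6,interpolation=cv2.INTER_CUBIC)
    x=(.5278,.3549)
    for zt in(.074,.078,.082): print(n,zt,fitcol(n,im,x,ztop=zt,zbot=None))
    for z,rd in((.078,.028),(.078,.025),(.046,.028)):
        cv2.polylines(big,[((circ(n,(*x,z),rd)+.5)*6-.5).round().astype(int)],True,(0,0,255),1)
    a=[6*k for k in w];cv2.imwrite(f'pics/shk_{n}.png',big[a[0]:a[1],a[2]:a[3]][:600])
a=cv2.imread('pics/shk_top.png')[:480];b=cv2.imread('pics/shk_scene.png')[:480]
cv2.imwrite('pics/shk2.png',cv2.resize(np.hstack([a,b]),None,fx=.74,fy=.74))
E
```

```text
8.15 [0.6399 0.0788 0.1874] [-1.7998e+02 -5.0000e-02 -2.0000e-02] [-0.5 -0.   0. ] 0.07999278382482736
top 0.074 (array([0.52814263, 0.35745558]), np.float64(-80.19744873046875))
top 0.078 (array([0.52782865, 0.35549517]), np.float64(-80.3675765991211))
top 0.082 (array([0.5272001 , 0.35360335]), np.float64(-80.03063201904297))
scene 0.074 (array([0.52466779, 0.36002448]), np.float64(-34.63898468017578))
scene 0.078 (array([0.52858558, 0.35572471]), np.float64(-34.5556640625))
scene 0.082 (array([0.53221176, 0.35114026]), np.float64(-34.506996154785156))
```

View pics/shk2.png

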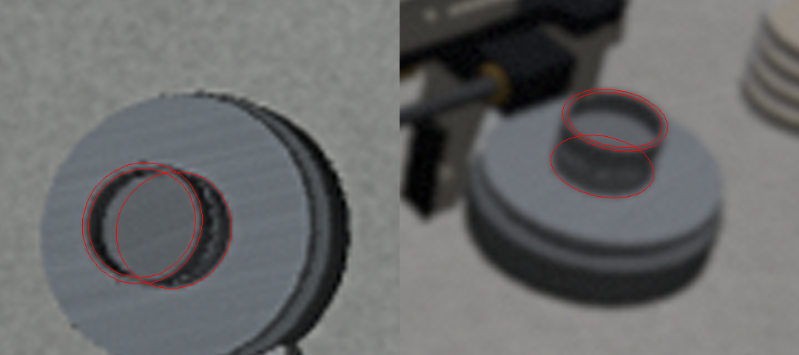

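Call:
servo_tool([
  [8,0,0,4,0],
  [8,0,0,4,0],
  [8,0,0,4,0],
  [8,0,0,3,0],
  [8,0,0,1.7,0],
  [8,0,0,0.8,0],
  [8,0,0,0,0],
  [8,0,0,0,0],
])

```text
time_s: 9.15
tcp_pos: [0.6406, 0.0796, 0.0128]
eef_rot: [-180.0, -0.1, 0.1]
contact_force: [0.6, -0.4, -0.5]
gripper_width: 0.0798
```

Call:
servo_tool([
  [5,0,0,0,0],
  [5,0,0,0,0],
  [5,0,0,0,0],
  [5,0,0,0,0],
  [5,0,0,0,0],
])

```text
time_s: 9.78
tcp_pos: [0.6399, 0.0792, 0.0118]
eef_rot: [-180.0, -0.0, 0.0]
contact_force: [-0.7, -1.0, 3.2]
gripper_width: 0.0544
```

Call:
servo_tool([
  [5,0,0,0,0],
])

```text
time_s: 9.9
tcp_pos: [0.6399, 0.0792, 0.0118]
eef_rot: [180.0, -0.0, 0.0]
contact_force: [-1.5, -0.6, 4.7]
gripper_width: 0.0547
```

Run:
```python
from plant import r
import cv2
im=r.capture('scene')[:,:,::-1];cv2.imwrite('pics/scene4.png',im)
cv2.imwrite('pics/s4.png',cv2.resize(im[150:290,260:420],None,fx=4,fy=4,interpolation=cv2.INTER_CUBIC))
print(r.get_state())
```

```text
{'time_s': 9.95, 'joints': array([ 2.43645931e+01,  2.92376917e+01, -1.68400629e+01,  9.75604206e-03,
       -4.39099221e+01,  6.56718483e+01]), 'qd': array([ 0.04068225, -0.02211269,  0.00562184, -0.06537761,  0.06187213,
        0.02356381]), 'joint_torque': array([ 1.03939644e-01, -5.96176529e+01,  2.11093962e+01,  4.78204787e+00,
        4.46060607e-01,  1.20122198e-02]), 'tcp_pos': array([0.63986075, 0.07917604, 0.01181574]), 'eef_rot': array([ 1.79998910e+02, -1.40166734e-02,  4.34693267e-02]), 'contact_force': array([-1.9776113 , -0.01241382,  3.74130335]), 'moment': array([-0.12142876,  0.36541733,  0.0110835 ]), 'gripper_width': 0.054869407050388036}
```

View pics/s4.png

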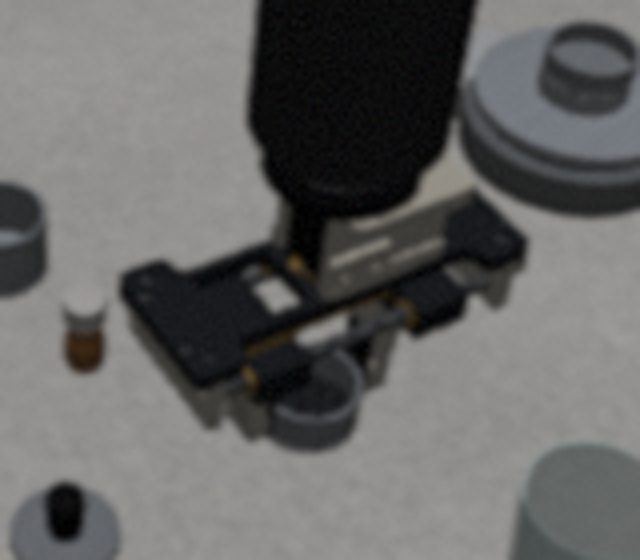

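Run:
```python
from fit import *
im=cv2.imread('pics/scene4.png');big=cv2.resize(im,None,fx=6,fy=6,interpolation=cv2.INTER_CUBIC)
x=(.6395,.079)
cv2.polylines(big,[((hull('scene',x,OB['fine'][1])+.5)*6-.5).round().astype(int)],True,(0,255,255),1)
cv2.polylines(big,[((circ('scene',(*x,.032),.028)+.5)*6-.5).round().astype(int)],True,(0,0,255),1)
cv2.imwrite('pics/s4b.png',big[6*215:6*275,6*295:6*380])
```

```text
(no output)
```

View pics/s4b.png

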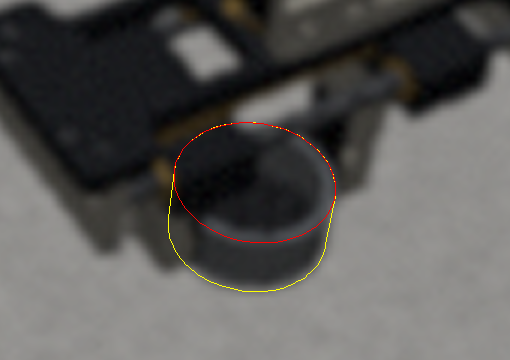

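Call:
servo_tool([
  [8,0,0,0,0],
  [8,0,0,0,0],
  [8,0,0,-2,0],
  [8,0,0,-4,0],
  [8,0,0,-4,0],
  [8,0,0,-3,0],
  [8,-3,0,0,0],
  [8,-3,0,0,0],
])

```text
time_s: 10.95
tcp_pos: [0.579, 0.0791, 0.1415]
eef_rot: [-180.0, -0.0, 0.0]
contact_force: [0.4, -0.0, 0.0]
gripper_width: 0.0796
```

```bash
python3 snap.py 5
python3 - <<'E'
from fit import *
im=cv2.imread('pics/scene5.png');big=cv2.resize(im,None,fx=6,fy=6,interpolation=cv2.INTER_CUBIC)
p=OB['fine'][1]
x,f=fit('scene',im,(.6395,.079),p,bgdist=bgmap(im));print(x,f)
o=big[6*200:6*280,6*285:6*390].copy()
cv2.polylines(big,[((hull('scene',x,OB['fine'][1])+.5)*6-.5).round().astype(int)],True,(0,255,255),1)
cv2.imwrite('pics/s5b.png',big[6*200:6*280,6*285:6*390])
E
```

```text
11.05 [0.5772 0.0789 0.1417] [-1.7998e+02  6.0000e-02  4.0000e-02] [ 0.6 -0.2  0.1] 0.07933027994033573
[0.64022474 0.07861611] -16.556917190551758
```

View pics/s5b.png

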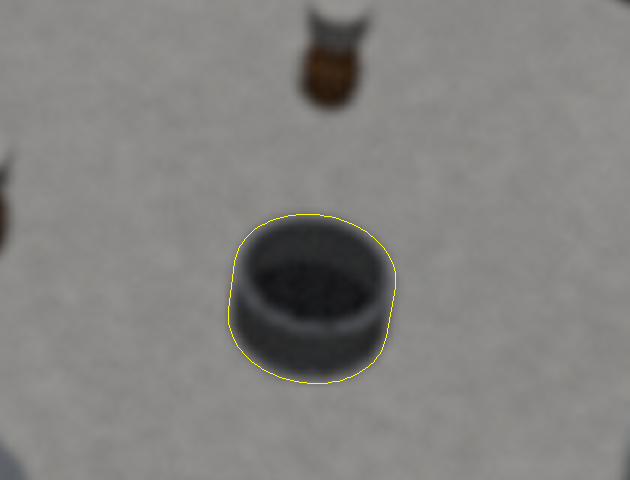

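Call:
servo_tool([
  [8,3,0,2,0],
  [8,3.25,0,3,0],
  [8,0,0,3,0],
  [8,0,0,3,0],
  [8,0,0,1.6,0],
  [8,0,0,0.6,0],
  [8,0,0,0.2,0],
  [8,0,0,0,0],
])

```text
time_s: 12.05
tcp_pos: [0.6429, 0.0795, 0.0086]
eef_rot: [-180.0, -0.1, 0.1]
contact_force: [0.0, 0.2, 1.4]
gripper_width: 0.0799
```

Call:
servo_tool([
  [8,-0.1,0,0,0],
  [8,0,0,0,0],
])

```text
time_s: 12.3
tcp_pos: [0.6414, 0.0793, 0.0082]
eef_rot: [-180.0, -0.1, 0.0]
contact_force: [0.3, 0.2, -0.4]
gripper_width: 0.0798
```

Call:
servo_tool([
  [5,0,0,0,0],
  [5,0,0,0,0],
  [5,0,0,0,0],
  [5,0,0,0,0],
  [5,0,0,0,0],
])

```text
time_s: 12.92
tcp_pos: [0.6413, 0.0792, 0.0076]
eef_rot: [-180.0, 0.0, 0.0]
contact_force: [-0.4, 0.0, 0.0]
gripper_width: 0.0548
```

Call:
servo_tool([
  [5,0,0,-1,0],
  [5,0,0,-3,0],
  [5,0,0,-4,0],
  [5,0,0,-4,0],
  [5,0,0,-2,0],
  [5,0,0,0,0],
])

```text
time_s: 13.68
tcp_pos: [0.6422, 0.0795, 0.1501]
eef_rot: [-179.9, -0.2, 0.0]
contact_force: [-0.9, -0.0, -0.9]
gripper_width: 0.0546
```

```bash
python3 snap.py 6
python3 - <<'E'
from fit import *
im=cv2.imread('pics/scene6.png');big=cv2.resize(im,None,fx=6,fy=6,interpolation=cv2.INTER_CUBIC)
h=.14
p=[(a+h,b) for a,b in OB['fine'][1]]
P=hull('scene',(.6405,.0790),p)
cv2.polylines(big,[((P+.5)*6-.5).round().astype(int)],True,(0,255,255),1)
c=P.mean(0).astype(int);print(c)
cv2.imwrite('pics/s6b.png',big[6*(c[1]-45):6*(c[1]+40),6*(c[0]-55):6*(c[0]+55)])
E
```

```text
13.775 [0.6407 0.0791 0.1471] [-1.7999e+02  4.0000e-02  3.0000e-02] [-0.1  0.7 -2.6] 0.05486302913133538
[344 199]
```

View pics/s6b.png

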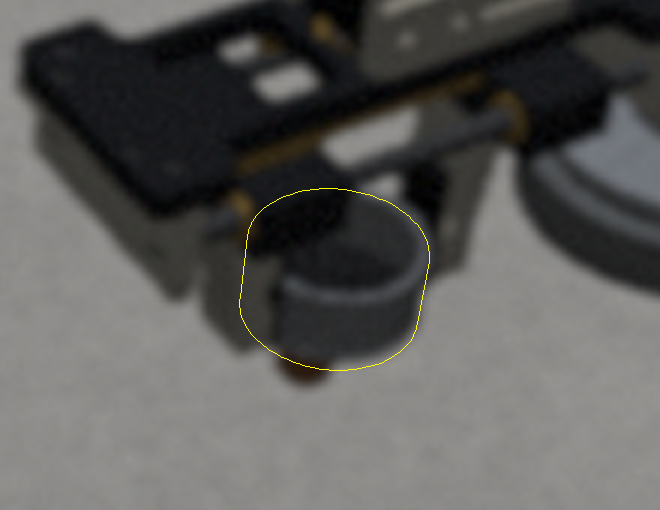

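Call:
servo_tool([
  [5,-1.7,-4.2,0,0],
  [5,-1.9,-4.7,0,0],
  [5,-1.9,-4.7,0,0],
  [5,-1.9,-4.7,0,0],
  [5,-1.9,-4.7,0,0],
  [5,-1.87,-4.64,0,0],
  [5,0,0,2,0],
  [5,0,0,0,0],
])

```text
time_s: 14.78
tcp_pos: [0.5275, 0.3546, 0.1245]
eef_rot: [179.8, 0.2, 0.1]
contact_force: [0.4, -0.9, -0.4]
gripper_width: 0.0548
```

Call:
servo_tool([
  [5,0,0,1.5,0],
  [5,0,0,0,0],
  [5,0,0,0,0],
])

```text
time_s: 15.15
tcp_pos: [0.5298, 0.3551, 0.1127]
eef_rot: [180.0, -0.0, 0.0]
contact_force: [-0.3, -0.3, -0.8]
gripper_width: 0.0547
```

Call:
servo_tool([
  [5,-0.05,-0.05,1.5,0],
  [5,0,0,0.8,0],
  [5,0,0,0.5,0],
  [5,0,0,0.3,0],
  [5,0,0,0,0],
  [5,0,0,0,0],
])

```text
time_s: 15.9
tcp_pos: [0.529, 0.3562, 0.0819]
eef_rot: [-180.0, -0.0, 0.0]
contact_force: [0.2, -0.2, -1.8]
gripper_width: 0.055
```

Foot has entered freely; a last 2 mm, then release.

Call:
servo_tool([
  [5,0,0,0.2,0],
  [5,0,0,0,0],
])

```text
time_s: 16.15
tcp_pos: [0.5289, 0.356, 0.0796]
eef_rot: [-180.0, -0.0, 0.0]
contact_force: [0.2, -0.3, -1.2]
gripper_width: 0.0551
```

Call:
servo_tool([
  [6.8,0,0,0,0],
  [8,0,0,0,0],
  [8,0,0,-1.5,0],
  [8,0,0,-4,0],
  [8,0,0,-4,0],
  [8,0,0,-3,0],
])

```text
time_s: 16.9
tcp_pos: [0.5294, 0.3564, 0.208]
eef_rot: [-179.9, -0.1, 0.1]
contact_force: [1.1, -0.3, -0.5]
gripper_width: 0.08
```

Call:
servo_tool([
  [8,-0.96,4.97,0,0],
  [8,-0.96,4.97,0,0],
  [8,-0.96,4.97,0,0],
  [8,-0.96,4.97,0,0],
  [8,-0.96,4.97,0,0],
  [8,-0.96,4.97,0,0],
  [8,-0.96,4.97,0,0],
  [8,-0.96,4.97,0,0],
])

```text
time_s: 17.9
tcp_pos: [0.4521, -0.0431, 0.2061]
eef_rot: [-180.0, -0.1, 0.1]
contact_force: [1.5, -0.1, -0.3]
gripper_width: 0.0801
```

Call:
servo_tool([
  [8,-0.96,4.97,0,0],
  [8,-0.96,4.97,0,0],
  [8,0,0,3,0],
  [8,0,0,3,0],
  [8,0,0,0,0],
  [8,0,0,0,0],
])

```text
time_s: 18.65
tcp_pos: [0.4341, -0.1411, 0.1461]
eef_rot: [180.0, -0.1, 0.1]
contact_force: [0.3, 1.0, -0.2]
gripper_width: 0.0799
```

```bash
python3 snap.py 7
cat > stk.py <<'E'
from collar import *
import sys
i=sys.argv[1];zt=float(sys.argv[2]);x=(.528,.3556)
for n,w in(('top',(165,275,65,170)),('scene',(90,210,355,460))):
    im=cv2.imread(f'pics/{n}{i}.png')
    big=cv2.resize(im,None,fx=6,fy=6,interpolation=cv2.INTER_CUBIC)
    for d in(-.004,0,.004): print(n,zt+d,fitcol(n,im,x,rng=.008,ztop=zt+d,zbot=None))
    for z,rd in((zt,.028),(zt,.025),(.046,.028)):
        cv2.polylines(big,[((circ(n,(*x,z),rd)+.5)*6-.5).round().astype(int)],True,(0,0,255),1)
    a=[6*k for k in w];cv2.imwrite(f'pics/shk_{n}.png',big[a[0]:a[1],a[2]:a[3]][:660])
a=cv2.imread('pics/shk_top.png')[:600];b=cv2.imread('pics/shk_scene.png')[:600]
cv2.imwrite(f'pics/stk{i}.png',cv2.resize(np.hstack([a,b]),None,fx=.63,fy=.63))
E
python3 stk.py 7 .104
```

```text
18.75 [ 0.4343 -0.1409  0.1462] [ 1.8e+02 -1.5e-01  8.0e-02] [-0.3  0.5  1. ] 0.07976222520851219
top 0.09999999999999999 (array([0.52747549, 0.35769515]), np.float64(-91.6968994140625))
top 0.104 (array([0.52710675, 0.35578242]), np.float64(-93.314697265625))
top 0.108 (array([0.52662216, 0.35383617]), np.float64(-94.29426574707031))
scene 0.09999999999999999 (array([0.52382254, 0.35985084]), np.float64(-26.44510269165039))
scene 0.104 (array([0.52780316, 0.35514059]), np.float64(-27.008739471435547))
scene 0.108 (array([0.5317183 , 0.35042897]), np.float64(-27.414844512939453))
```

View pics/stk7.png

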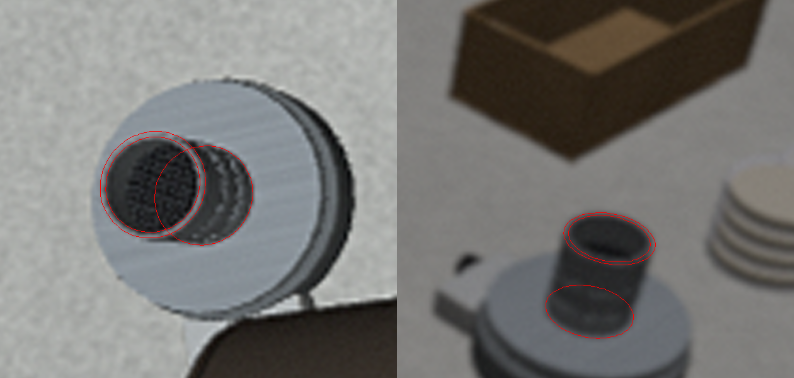

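Call:
servo_tool([
  [8,-0.12,0,3,0],
  [8,0,0,4,0],
  [8,0,0,3.5,0],
  [8,0,0,2,0],
  [8,0,0,0.9,0],
  [8,0,0,0.2,0],
  [8,0,0,0,0],
  [8,0,0,0,0],
])

```text
time_s: 19.75
tcp_pos: [0.4327, -0.141, 0.0094]
eef_rot: [-180.0, -0.1, 0.0]
contact_force: [-0.8, -0.6, 0.2]
gripper_width: 0.08
```

Call:
servo_tool([
  [5,0,0,0,0],
  [5,0,0,0,0],
  [5,0,0,0,0],
  [5,0,0,0,0],
  [5,0,0,0,0],
])

```text
time_s: 20.38
tcp_pos: [0.432, -0.1411, 0.0087]
eef_rot: [180.0, -0.0, 0.0]
contact_force: [-1.0, 1.4, 2.9]
gripper_width: 0.0561
```

Call:
servo_tool([
  [5,0,0,-1,0],
  [5,0,0,-3,0],
  [5,0,0,-4,0],
  [5,0,0,-4,0],
  [5,0,0,-4,0],
  [5,0,0,-2,0],
  [5,0.9,-4.7,0,0],
  [5,0.95,-4.97,0,0],
])

```text
time_s: 21.38
tcp_pos: [0.4503, -0.0437, 0.1896]
eef_rot: [-180.0, -0.1, -0.1]
contact_force: [0.8, 1.3, -1.1]
gripper_width: 0.0563
```

Call:
servo_tool([
  [5,0.95,-4.97,0,0],
  [5,0.95,-4.97,0,0],
  [5,0.95,-4.97,0,0],
  [5,0.95,-4.97,0,0],
  [5,0.95,-4.97,0,0],
  [5,0.95,-4.97,0,0],
  [5,0.95,-4.97,0,0],
  [5,0.95,-4.97,0,0],
])

```text
time_s: 22.38
tcp_pos: [0.526, 0.3548, 0.1891]
eef_rot: [-180.0, 0.0, 0.0]
contact_force: [1.0, 0.3, -0.4]
gripper_width: 0.0561
```

Call:
servo_tool([
  [5,0,0,2,0],
  [5,0,0,2,0],
  [5,0,0,0,0],
  [5,0,0,0,0],
])

```text
time_s: 22.88
tcp_pos: [0.5265, 0.3534, 0.1497]
eef_rot: [-180.0, -0.0, 0.0]
contact_force: [-0.1, -0.3, -1.0]
gripper_width: 0.0564
```

Call:
servo_tool([
  [5,0.03,-0.15,1.5,0],
  [5,0,0,1.2,0],
  [5,0,0,0.6,0],
  [5,0,0,0.5,0],
  [5,0,0,0.2,0],
  [5,0,0,0,0],
  [5,0,0,0,0],
])

```text
time_s: 23.75
tcp_pos: [0.5266, 0.355, 0.1089]
eef_rot: [-180.0, -0.0, 0.0]
contact_force: [0.7, 0.2, -0.2]
gripper_width: 0.0563
```

Call:
servo_tool([
  [5,0,0,0.2,0],
  [5,0,0,0,0],
  [6.8,0,0,0,0],
  [8,0,0,0,0],
  [8,0,0,-1.5,0],
  [8,0,0,-4,0],
  [8,0,0,-4,0],
  [8,0,0,-2,0],
])

```text
time_s: 24.75
tcp_pos: [0.5273, 0.3554, 0.2257]
eef_rot: [-179.8, -0.2, 0.1]
contact_force: [0.3, 0.0, -0.3]
gripper_width: 0.0798
```

Call:
servo_tool([
  [8,-0.81,4.63,0,0],
  [8,-0.81,4.63,0,0],
  [8,-0.81,4.63,0,0],
  [8,-0.81,4.63,0,0],
  [8,-0.81,4.63,0,0],
  [8,-0.81,4.63,0,0],
  [8,-0.81,4.63,0,0],
  [8,-0.81,4.63,0,0],
])

```text
time_s: 25.75
tcp_pos: [0.4617, -0.017, 0.223]
eef_rot: [-180.0, -0.1, 0.1]
contact_force: [1.0, -0.3, -0.0]
gripper_width: 0.0801
```

Call:
servo_tool([
  [8,0,0,3,0],
  [8,0,0,3,0],
  [8,0,0,0,0],
  [8,0,0,0,0],
])

```text
time_s: 26.25
tcp_pos: [0.4628, -0.0154, 0.1631]
eef_rot: [-180.0, -0.1, 0.1]
contact_force: [0.5, 0.3, 0.6]
gripper_width: 0.0797
```

```bash
python3 snap.py 8; python3 stk.py 8 .138
```

```text
26.35 [ 0.4629 -0.0152  0.1631] [-1.7997e+02 -1.3000e-01  7.0000e-02] [-0.  -0.3  0.5] 0.07969763567263383
top 0.134 (array([0.52776182, 0.35722711]), np.float64(-101.71214294433594))
top 0.138 (array([0.52743932, 0.35507662]), np.float64(-103.78691864013672))
top 0.14200000000000002 (array([0.52694047, 0.35304434]), np.float64(-105.35631561279297))
scene 0.134 (array([0.52354216, 0.35890912]), np.float64(-30.075393676757812))
scene 0.138 (array([0.52768691, 0.35396842]), np.float64(-30.67437744140625))
scene 0.14200000000000002 (array([0.53208849, 0.34902999]), np.float64(-31.158447265625))
```

View pics/stk8.png

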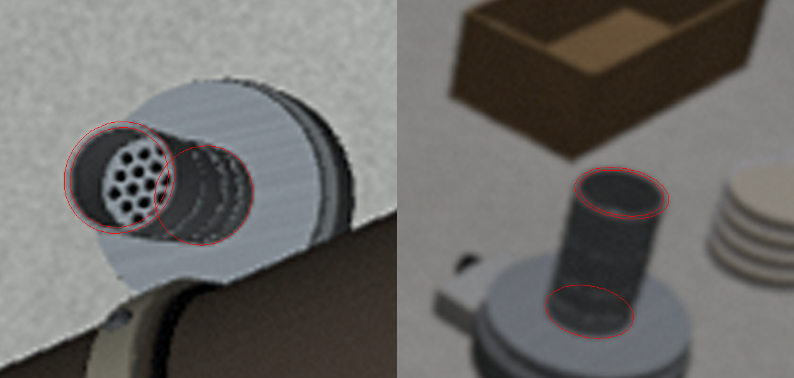

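Call:
servo_tool([
  [8,-0.05,-0.05,4,0],
  [8,0,0,4,0],
  [8,0,0,4,0],
  [8,0,0,2,0],
  [8,0,0,1,0],
  [8,0,0,0.3,0],
  [8,0,0,0,0],
  [8,0,0,0,0],
])

```text
time_s: 27.35
tcp_pos: [0.462, -0.0149, 0.0094]
eef_rot: [-180.0, -0.1, 0.0]
contact_force: [-0.4, -0.0, -0.6]
gripper_width: 0.0798
```

Call:
servo_tool([
  [5,0,0,0,0],
  [5,0,0,0,0],
  [5,0,0,0,0],
  [5,0,0,0,0],
  [5,0,0,0,0],
])

```text
time_s: 27.98
tcp_pos: [0.4615, -0.0151, 0.0087]
eef_rot: [-180.0, -0.0, 0.0]
contact_force: [-0.8, -0.7, 3.8]
gripper_width: 0.0561
```

Call:
servo_tool([
  [5,0,0,-1,0],
  [5,0,0,-3,0],
  [5,0,0,-4,0],
  [5,0,0,-4,0],
  [5,0,0,-4,0],
  [5,0,0,-3,0],
  [5,0,0,-1.5,0],
  [5,0.81,-4.6,0,0],
])

```text
time_s: 28.98
tcp_pos: [0.4694, 0.03, 0.2147]
eef_rot: [-180.0, -0.1, -0.2]
contact_force: [1.0, 0.5, -1.6]
gripper_width: 0.0566
```

Call:
servo_tool([
  [5,0.82,-4.63,0,0],
  [5,0.82,-4.63,0,0],
  [5,0.82,-4.63,0,0],
  [5,0.82,-4.63,0,0],
  [5,0.82,-4.63,0,0],
  [5,0.82,-4.63,0,0],
  [5,0.82,-4.63,0,0],
  [5,0,0,0,0],
])

```text
time_s: 29.98
tcp_pos: [0.5263, 0.3574, 0.2114]
eef_rot: [179.9, 0.1, 0.2]
contact_force: [0.4, -0.4, -2.0]
gripper_width: 0.0564
```

Call:
servo_tool([
  [5,0,0,1.5,0],
  [5,0,0,1.5,0],
  [5,0,0,0,0],
  [5,0,0,0,0],
])

```text
time_s: 30.48
tcp_pos: [0.5269, 0.3545, 0.1838]
eef_rot: [-180.0, -0.0, 0.0]
contact_force: [-0.0, -0.7, -0.2]
gripper_width: 0.0567
```

Down from .1838 to about .142 first (contact could begin at .1467).

Call:
servo_tool([
  [5,0,-0.05,1.5,0],
  [5,0,0,1.3,0],
  [5,0,0,0.6,0],
  [5,0,0,0.4,0],
  [5,0,0,0.3,0],
  [5,0,0,0,0],
  [5,0,0,0,0],
])

```text
time_s: 31.35
tcp_pos: [0.5268, 0.3557, 0.1429]
eef_rot: [-180.0, -0.0, 0.0]
contact_force: [-0.9, -0.2, -0.9]
gripper_width: 0.0568
```

Call:
servo_tool([
  [5,0,0,0.2,0],
  [5,0,0,0,0],
  [6.8,0,0,0,0],
  [8,0,0,0,0],
  [8,0,0,-1.5,0],
  [8,0,0,-3,0],
  [8,0,0,-3,0],
  [8,0,0,-2,0],
])

```text
time_s: 32.35
tcp_pos: [0.5272, 0.3559, 0.2386]
eef_rot: [-179.9, -0.1, 0.1]
contact_force: [-0.2, 0.3, 0.2]
gripper_width: 0.0799
```

Call:
servo_tool([
  [6,1.37,4.75,0,0],
  [6,1.37,4.75,0,0],
  [6,1.37,4.75,0,0],
  [6,1.37,4.75,0,0],
  [6,1.37,4.75,0,0],
  [6,1.37,4.75,0,0],
  [6,1.37,4.75,0,0],
  [6,1.37,4.75,0,0],
])

```text
time_s: 33.35
tcp_pos: [0.637, -0.026, 0.237]
eef_rot: [-180.0, -0.1, 0.1]
contact_force: [0.3, 0.2, 0.8]
gripper_width: 0.0598
```

Call:
servo_tool([
  [6,1.37,4.75,0,0],
  [6,0,0,4,0],
  [6,0,0,4,0],
  [6,0,0,3,0],
  [6,0,0,0,0],
  [6,0,0,0,0],
])

```text
time_s: 34.1
tcp_pos: [0.6514, -0.0719, 0.1276]
eef_rot: [180.0, -0.1, 0.1]
contact_force: [0.0, 0.3, 0.9]
gripper_width: 0.0603
```

```bash
python3 snap.py 9; python3 stk.py 9 .18
```

```text
34.2 [ 0.6515 -0.0718  0.1278] [-1.7999e+02 -1.8000e-01  6.0000e-02] [ 0.5 -0.2 -0.1] 0.06001858846163955
top 0.176 (array([0.52808373, 0.34775099]), np.float64(-0.3346061706542969))
top 0.18 (array([0.53402083, 0.36389898]), np.float64(-0.7465133666992188))
top 0.184 (array([0.53366586, 0.36162985]), np.float64(-0.7198715209960938))
scene 0.176 (array([0.52547047, 0.35953845]), np.float64(-18.434051513671875))
scene 0.18 (array([0.52987998, 0.35416106]), np.float64(-18.640399932861328))
scene 0.184 (array([0.53449062, 0.34893017]), np.float64(-18.831539154052734))
```

View pics/stk9.png

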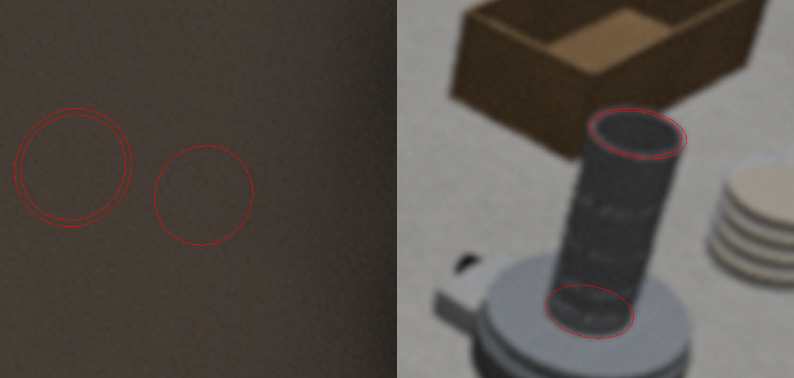

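Call:
servo_tool([
  [5,-0.05,0,3,0],
  [5,0,0,3.5,0],
  [5,0,0,2.5,0],
  [5,0,0,1.2,0],
  [5,0,0,0.6,0],
  [5,0,0,0.1,0],
  [5,0,0,0,0],
  [5,0,0,0,0],
])

```text
time_s: 35.2
tcp_pos: [0.6502, -0.0718, 0.0173]
eef_rot: [-180.0, -0.1, 0.0]
contact_force: [-1.0, 0.5, 0.2]
gripper_width: 0.0497
```

Call:
servo_tool([
  [1.4,0,0,0,0],
  [1.4,0,0,0,0],
  [1.4,0,0,0,0],
  [1.4,0,0,0,0],
  [1.4,0,0,0,0],
  [1.4,0,0,0,0],
])

```text
time_s: 35.95
tcp_pos: [0.6497, -0.0719, 0.0165]
eef_rot: [180.0, 0.0, 0.0]
contact_force: [-1.1, 0.4, 0.4]
gripper_width: 0.0195
```

Call:
servo_tool([
  [1.4,0,0,-1,0],
  [1.4,0,0,-3,0],
  [1.4,0,0,-4,0],
  [1.4,0,0,-4,0],
  [1.4,0,0,-4,0],
  [1.4,0,0,-4,0],
  [1.4,0,0,-3,0],
  [1.4,0,0,-0.8,0],
])

```text
time_s: 36.95
tcp_pos: [0.6505, -0.0719, 0.2576]
eef_rot: [-180.0, -0.2, 0.0]
contact_force: [-0.1, -0.5, -1.1]
gripper_width: 0.0192
```

Call:
servo_tool([
  [1.4,-1.2,-4.2,0,0],
  [1.4,-1.39,-4.81,0,0],
  [1.4,-1.39,-4.81,0,0],
  [1.4,-1.39,-4.81,0,0],
  [1.4,-1.39,-4.81,0,0],
  [1.4,-1.39,-4.81,0,0],
  [1.4,-1.39,-4.81,0,0],
  [1.4,-1.39,-4.81,0,0],
])

```text
time_s: 37.95
tcp_pos: [0.539, 0.3079, 0.2537]
eef_rot: [180.0, 0.1, 0.0]
contact_force: [0.8, 0.7, 0.0]
gripper_width: 0.0193
```

Call:
servo_tool([
  [1.4,-1.39,-4.81,0,0],
  [1.4,0,0,0,0],
  [1.4,0,0,1.5,0],
  [1.4,0,0,0,0],
  [1.4,0,0,0,0],
])

```text
time_s: 38.58
tcp_pos: [0.5266, 0.3537, 0.2393]
eef_rot: [180.0, 0.0, -0.0]
contact_force: [-0.0, -0.6, -0.8]
gripper_width: 0.0195
```

```bash
python3 snap.py 10
```

```text
38.675 [0.5267 0.3542 0.2399] [-1.7999e+02 -2.0000e-02 -2.0000e-02] [ 0.3  0.3 -1. ] 0.01913130904687937
```

View pics/s10.png

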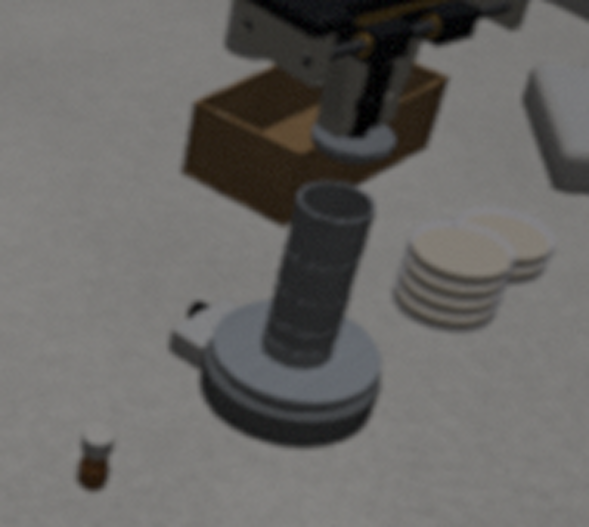

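Call:
servo_tool([
  [1.4,0,-0.08,2,0],
  [1.4,0,0,1.3,0],
  [1.4,0,0,0.7,0],
  [1.4,0,0,0.4,0],
  [1.4,0,0,0.3,0],
  [1.4,0,0,0,0],
  [1.4,0,0,0,0],
])

```text
time_s: 39.55
tcp_pos: [0.5264, 0.3557, 0.1929]
eef_rot: [-180.0, -0.0, 0.0]
contact_force: [-0.6, 0.3, -0.7]
gripper_width: 0.0197
```

Call:
servo_tool([
  [1.4,0,0,0.2,0],
  [1.4,0,0,0,0],
  [3,0,0,0,0],
  [5,0,0,0,0],
  [5,0,0,-1.5,0],
  [5,0,0,-3,0],
  [5,0,0,-1,0],
])

```text
time_s: 40.42
tcp_pos: [0.5272, 0.3563, 0.2488]
eef_rot: [-179.8, -0.2, 0.1]
contact_force: [-0.8, -0.2, -0.9]
gripper_width: 0.0499
```

Call:
servo_tool([
  [5,1,4.7,0,0],
  [5,1,4.7,0,0],
  [5,1,4.7,0,0],
  [5,1,4.7,0,0],
  [5,1,4.7,0,0],
  [5,0,4.7,0,0],
  [5,0,4.7,0,0],
  [5,0,4.7,0,0],
])

```text
time_s: 41.42
tcp_pos: [0.5763, -0.0218, 0.2459]
eef_rot: [-180.0, -0.0, 0.0]
contact_force: [0.7, 0.0, 0.3]
gripper_width: 0.05
```

Call:
servo_tool([
  [5,0,4.7,0,0],
  [5,0,4.7,0,0],
  [5,0,4.7,0,0],
  [5,0,4.7,0,0],
  [5,0,4,0,0],
  [5,0,0,0,0],
  [5,0,0,0,0],
])

```text
time_s: 42.3
tcp_pos: [0.5765, -0.2483, 0.2455]
eef_rot: [-180.0, 0.0, 0.0]
contact_force: [0.1, 0.6, 0.2]
gripper_width: 0.0498
```

```bash
python3 snap.py 11
python3 - <<'E'
from fit import *
out=[]
zb=.054
st=[(.054,.028),(.186,.028)]
for n,w in(('top',(150,280,40,170)),('scene',(75,205,355,485))):
    im=cv2.imread(f'pics/{n}11.png')
    big=cv2.resize(im,None,fx=6,fy=6,interpolation=cv2.INTER_CUBIC)
    cl=big.copy();x=(.5277,.3553)
    for z in(.078,.104,.138,.18,.186): cv2.polylines(big,[((circ(n,(*x,z),.028)+.5)*6-.5).round().astype(int)],True,(0,0,255),1)
    cv2.polylines(big,[((circ(n,(*x,.212),.010)+.5)*6-.5).round().astype(int)],True,(0,255,255),1)
    a=[6*k for k in w]
    out.append(np.vstack([cl[a[0]:a[1],a[2]:a[3]],big[a[0]:a[1],a[2]:a[3]]]))
o=np.hstack(out);cv2.imwrite('pics/fin.png',cv2.resize(o,(600,600),interpolation=cv2.INTER_AREA))
cv2.imwrite('pics/finb.png',cv2.resize(o[780:],(800,400),interpolation=cv2.INTER_AREA))
for n in('top','scene'):
    im=cv2.imread(f'pics/{n}11.png');b=bgmap(im)
    for k in('v0','v1','v2'): print(n,k,fit(n,im,OB[k][0],OB[k][1],bgdist=b))
E
```

```text
42.4 [ 0.5767 -0.2476  0.2457] [-1.7999e+02 -1.0000e-02  9.0000e-02] [0.7 0.7 0.8] 0.05006425117578408
top v0 (array([0.5423705 , 0.15403257]), np.float64(-6.792018413543701))
top v1 (array([ 0.56440471, -0.01115525]), np.float64(-0.5844289660453796))
top v2 (array([ 0.55005492, -0.16141124]), np.float64(-0.2963220477104187))
scene v0 (array([0.54224433, 0.15454241]), np.float64(-11.101405143737793))
scene v1 (array([ 0.54678582, -0.00443792]), np.float64(-10.58623218536377))
scene v2 (array([ 0.54494456, -0.15120899]), np.float64(-11.093225479125977))
```

View pics/fin.png

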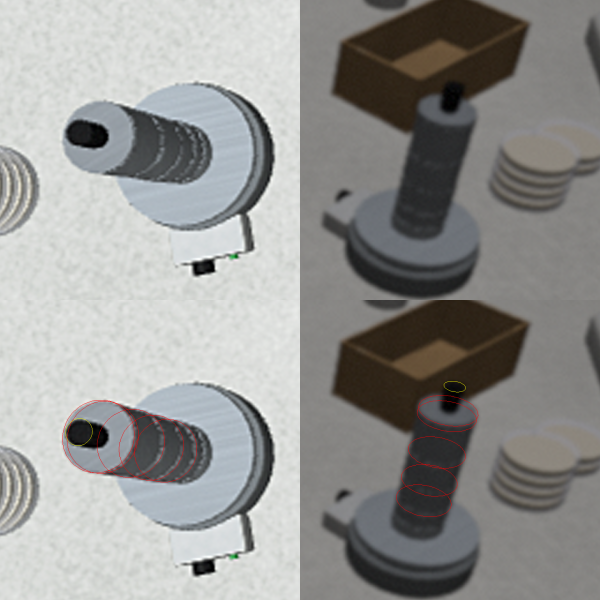

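View pics/finb.png

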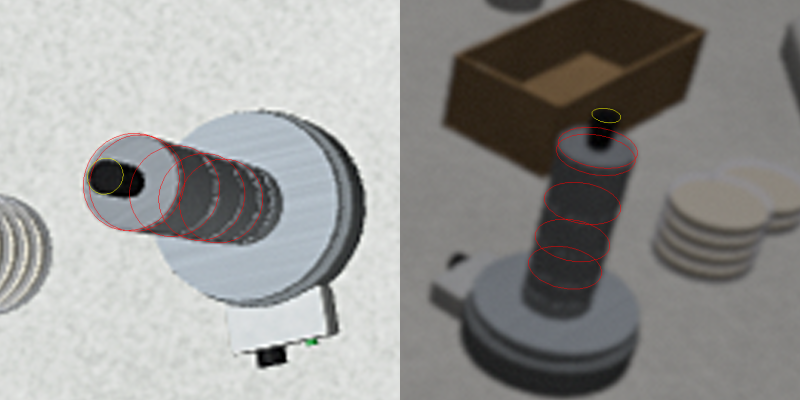

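View pics/scene11.png

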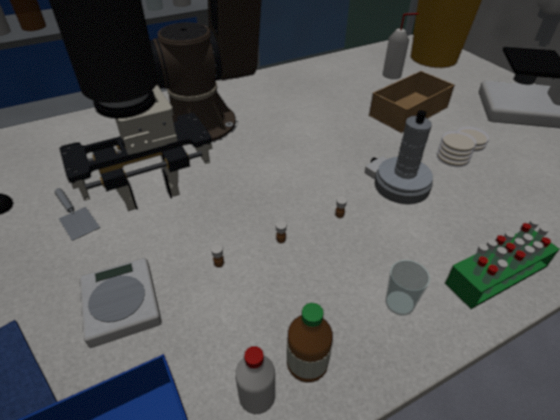

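Run:
```python
from fit import *
from scipy.optimize import minimize
G={}
for n in('top','scene'):
    g=cv2.GaussianBlur(cv2.cvtColor(cv2.imread(f'pics/{n}11.png'),cv2.COLOR_BGR2GRAY),(0,0),.8).astype(np.float32)
    gx=cv2.Sobel(g,cv2.CV_32F,1,0);gy=cv2.Sobel(g,cv2.CV_32F,0,1);m=np.hypot(gx,gy);G[n]=np.minimum(m/np.percentile(m,97),1.5).astype(np.float32)
def S(n,p,rad):
    q=circ(n,p,rad,180).astype(np.float32);return cv2.remap(G[n],q[:,None,0],q[:,None,1],cv2.INTER_LINEAR).mean()
for z in (.182,.184,.186,.188,.19):
    for n in('top','scene'):
        f=lambda c:-S(n,(c[0],c[1],z),.028)
        b=min((f((.5277+i,.3553+j)),.5277+i,.3553+j) for i in np.linspace(-.01,.01,21) for j in np.linspace(-.01,.01,21))
        s=minimize(f,b[1:],method='Nelder-Mead',options=dict(initial_simplex=[b[1:],(b[1]+.001,b[2]),(b[1],b[2]+.001)]))
        print(z,n,s.x.round(4),round(s.fun,3))
```

```text
0.182 top [0.5275 0.3571] -0.942
0.182 scene [0.5228 0.3607] -0.718
0.184 top [0.5272 0.3559] -0.942
0.184 scene [0.5251 0.3581] -0.719
0.186 top [0.527  0.3548] -0.94
0.186 scene [0.5274 0.3553] -0.719
0.188 top [0.5267 0.3537] -0.936
0.188 scene [0.5297 0.3528] -0.719
0.19 top [0.5265 0.3525] -0.932
0.19 scene [0.532  0.3502] -0.718
```

Both cameras put the lid at z = 0.186, which is exactly seated, at (0.527, 0.355), and the vials are in place. Handing in.

```bash
python3 -c "
from plant import r
print(r.close_job())"
```

```text
the job is handed in; nothing more can be done
None
```

The column is stacked on the shaker's collar in order: pan, fine, medium, coarse sieve and lid. I handed the job in at about 42 s of the 131 s allowed; no verdict was reported.

**Last checks:**
- **Lid:** both cameras put the lid disc's top at z ≈ 0.186 m, the fully seated height. Its centre is at about (0.527, 0.355), under 1 mm from the collar's measured centre (0.5278, 0.3549).
- **Pan, fine and medium:** after each was placed, both cameras agreed within about 1.5 mm at its seated height.
- **Vials:** from the scene camera all three are upright and within about 0.5 mm of where they started.

**What failed or disagreed:**
- **Fine sieve grip:** the first grip read 54.5 mm instead of 56, so I let go and gripped again. It read 54.8 mm, but the sieve was held level and went in freely.
- **Coarse sieve:** the arm hid it from the top camera, so after placing it I checked it from the scene camera alone, about 2 mm off, within the measuring error. The lid check later agreed with it being seated.
- **Vials 1 and 2:** the arm also hid these from the top camera at the end, so only the scene camera vouches for them.

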